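# Show the fitter the bare stud and the nut that fits it

## Robot

A 6-joint arm with a two-finger parallel gripper is mounted at the origin on the work surface. World frame = base frame: x ahead of the robot, y to its left, z up, the work surface at z = 0. Lengths are in m, angles in rad, forces in N, time in s.
With the tool pointing down it reaches from about 0.3 to 0.85 m from the base axis. Payload 4.2 kg.
Tool frame: the origin (TCP) lies on the centre line of the jaws, within the pads' length; the fingertips stand 25 mm ahead of it and the grasp point (between the pads) lies 6 mm ahead of it; z points along the fingers, y is the line along which they close (so a half turn about z gives the same grasp; the last joint's range is limited). The gripper opens to 91 mm and grips with 3 to 60 N. Pads are 32 mm wide; open, the fingers measure 118 mm over their backs; the gripper's body (76 mm by 178 mm) begins 60 mm behind the grasp point.
Start: joints at [-1.166, 0.32, 1.565, -0, 1.257, -0.02], TCP at [0.237, -0.524, 0.239] pointing down, gripper open.
Joint ranges: [-3.11, 3.11], [-0.84, 2.01], [0.21, 2.61], [-1.34, 4.49], [0.05, 2.63], [-2.56, 2.56]. Speed limits (rad/s): [2.57, 2.57, 3.14, 3.14, 3.14, 3.14].

## Interface

Orientations are given as [roll, pitch, yaw] about the fixed x, y, z axes, in that order (R = Rz(yaw) Ry(pitch) Rx(roll)).
In Python, from plant import robot gives the robot as it stands. The module is installed in compiled form; this text tells all that it offers.
- The arm moves only by the tool apply_moves, never from a script. Its argument "series" is a list of rows, each an object with "grip": the finger opening in mm, from 0 to 91.2; "dp": the shift along the tool's x, y, z in mm, a list of three; "twist": the turn, a rotation vector about the tool's x, y, z in degrees, a list of three. A call has 1 to 8 rows; each row shifts and turns the commanded pose from where the row before left it, along the tool's axes as they then stand; what a row does not reach is not made up. A row lasts 1/8 s, in which the tool goes at most 62.5 mm and 10.7 degrees, less where a joint would pass 70% of its speed; a pose out of reach is approached as far as the arm can. A call is refused whole if a number of a shift passes 62.5 or a number of a turn 10.7, either way. A call with a gripper value outside its range is refused whole. The fingers move at their own pace and stop on an object; "squeeze" is the grip in N (left out, the last holds). Time passes only in rows, so rows that do not move let the fingers close. It gives the time, the measured TCP pose, the force, the opening and the grip force at its end, in the units of the state.
- robot.state(): the state, without advancing time (a new reading comes with each control period).
- robot.read_camera(name): name is "scene" or "top"; returns a dict with "frame" (480x640x3 uint8, blue, green, red), "fx", "fy", "cx", "cy" (pixels), "D" ([k1, k2, p1, p2, k3] as OpenCV has them; the pictures are not rectified), "eye" and "rotation" of the camera in the world. Camera axes: x right, y down, z forward; pixel columns grow to the right and rows downward; lengths in m; the calibration is good to about 2 mm. A picture is of the moment at which its call begins. There is no depth.
- robot.finish_job(): hands the job in; it is judged then, once.
Trained networks look in a picture, given as the dict that the camera call returned (one of the last four; its "shot" number tells which), for a name from the list of things; names that differ only in an ending like _2 or _b are one class to them, and where a whole thing is asked for, a point or a joint stands for the part that bears it (a point fixed in the world has none). Each returns a list of dicts, best first, with "score" (0 to 1); they miss things now and then, are a little off and sometimes report something else, mostly with a low value. They report only what shows in the picture. A call takes as long as a camera call. They do not tell look-alikes from the thing itself.
- robot.find_in(picture, label): "centre" ([x, y, z] in m, in the coordinates of the camera as it stood for that picture, good to about 4 mm: the middle of the surface that is visible of it).
The state is a dict: "time": time; "joint_positions": joint angles; "qvel": joint speeds; "tau": joint torques, N m; "tool_pos": TCP position; "tool_rot": TCP orientation; "ft_force": force on the tool from outside, world axes, zero at the start; "wrist_torque": the same for the moment, N m; "finger_gap": opening from 0.0 (shut) to 1.0 (fully open); "gripper_force": force on a finger pad.
Only numpy, scipy, OpenCV 4.12 (cv2) and the standard library are available. Lean on these libraries where they do the work, as an engineer would, in place of code of your own. Each camera call takes 0.05 s, during which the arm holds its last target. There are 200 camera calls.

## Task

The fitter needs to be shown what is missing on the flanged pipe joint. With the fingertips about 2 cm above it, point down at the top of the one stud that has no nut and stay there for a good two seconds; then rise clear and point in the same way at the loose nut lying on the bench that is the same size as the nuts already on the flange, stay over it for a good two seconds, and finish still pointing at it. Touch and move nothing, and on the way keep well above every other stud and loose nut: come down over those two things only.

Things in the scene. Friction and masses are not known exactly. Their poses are not given: they have to be found in the camera images.
- flange: Flanged pipe joint being assembled, fixed on the bench: two round grey plates 190 mm in diameter with a black gasket between, on a short dark pipe. Origin on its axis at bench level, z up. Its top face is 83 mm above the bench. Four upright threaded studs, 20 mm in diameter, stand on the top face at the corners of a square, 72.5 mm from the axis, and rise 30 mm above the face; a low plug with a 22 mm square head, 18 mm high, sits at the centre.
- bare_stud_tip (a point): Centre of the top end of the one stud that has no nut: bare 20 mm thread, 113 mm above the bench. It may be any of the four places.
- stud1_tip (a point): Centre of the top end (113 mm above the bench) of a stud that has its washer and its hex nut (32 mm across flats, 20 mm high) on; the thread stands 7 mm out of the nut.
- stud2_tip (a point): Centre of the top end (113 mm above the bench) of a stud that has its washer and its hex nut (32 mm across flats, 20 mm high) on; the thread stands 7 mm out of the nut.
- stud3_tip (a point): Centre of the top end (113 mm above the bench) of a stud that has its washer and its hex nut (32 mm across flats, 20 mm high) on; the thread stands 7 mm out of the nut.
- match_nut_top (a point): Loose steel hex nut lying flat, 32 mm across flats, 20 mm high, 20 mm hole: the same size as the nuts on the flange, the middle one of the three loose nuts. Point at the centre of its hole, level with its upper face; z up.
- big_nut_top (a point): Loose steel hex nut lying flat, too big: 50 mm across flats, 30 mm high, 30 mm hole. Point at the centre of its hole, level with its upper face.
- small_nut_top (a point): Loose steel hex nut lying flat, too small: 22 mm across flats, 12 mm high, 13 mm hole. Point at the centre of its hole, level with its upper face.
- bolt: Loose steel hex bolt lying on the bench, 93 mm long, up to 35 mm high, among the nuts; origin under the middle of its length, roughly.
- washer: Loose flat steel washer, 60 mm across, 5 mm thick; origin under its centre.
- tube_offcut: Loose offcut of square steel tube, 90 x 50 x 50 mm, lying; origin under its centre.
- hammer: Loose hammer with a wooden handle, lying at the left; origin at its underside.
- wrench: Loose steel wrench, lying at the far right; origin at its underside.
- screwdriver: Loose screwdriver with a yellow handle, lying near the robot; origin at its underside.
- pipe_stub: Loose short dark pipe, 60 mm in diameter, 70 mm high, standing on the far side; origin under its centre.
Things that resemble listed ones, but are neither listed nor needed, are in the scene too. What is shaped like the part that bears match_nut_top but purple is not meant.

How it is judged:
By the outcome, as a careful person would: the job done as asked, in the order asked, and still so for the second after the job is handed in, with the robot touching nothing.
It also fails if it takes over 48 s, if anything falls off the work surface, if the arm or the gripper's body presses on something with over 40 N, if the wrist force passes 120 N, or if a joint passes its speed limit or range.

## Working session

There is one attempt and no reset: what is moved stays moved. The work goes in short steps, Python scripts to look and compute and a tool call to move; the robot and the scene stay as the last step left them, time stands still between calls to the robot, and variables do not carry over. Pictures are saved under pics/ and viewed, at most 10 in all, crops included, and the job is handed in when it is done.

Besides the shell and the picture viewer there is one more tool, called after "Request:" by a JSON object that holds its "name" and its "arguments". apply_moves: Moves the arm, as the interface text tells. Its arguments: {"type":"object","properties":{"series":{"type":"array","items":{"type":"object","properties":{"grip":{"type":"number"},"dp":{"type":"array","items":{"type":"number"}},"twist":{"type":"array","items":{"type":"number"}}}}},"squeeze":{"type":"number"}},"required":["series"]}

```bash
mkdir -p pics; cat > h.py <<'E'
import numpy as np, cv2
from plant import robot
def w(p,c): return np.array(p['rotation'])@np.array(c)+np.array(p['eye'])
def pix2w(p,uv,z):
    K=np.array([[p['fx'],0,p['cx']],[0,p['fy'],p['cy']],[0,0,1]])
    n=cv2.undistortPoints(np.array([[uv]],float),K,np.array(p['D'],float))[0,0]
    d=np.array(p['rotation'])@[n[0],n[1],1]; e=np.array(p['eye'])
    return e+d*(z-e[2])/d[2]
def w2pix(p,x):
    K=np.array([[p['fx'],0,p['cx']],[0,p['fy'],p['cy']],[0,0,1]])
    c=np.array(p['rotation']).T@(np.array(x)-np.array(p['eye']))
    return cv2.projectPoints(c.reshape(1,1,3),np.zeros(3),np.zeros(3),K,np.array(p['D'],float))[0][0,0]
E
python3 - <<'E'
from h import *
np.set_printoptions(precision=4,suppress=True)
for n in("top","scene"):
    p=robot.read_camera(n); cv2.imwrite(f'pics/{n}0.png',p['frame']); print(n,p['eye'],p['fx'])
    for l in['flange','bare_stud_tip','stud1_tip','match_nut_top','big_nut_top','small_nut_top']:
        for r in robot.find_in(p,l)[:5]:
            x=w(p,r['centre']); print(l,round(r['score'],2),x,w2pix(p,x))
s=robot.state(); print(s['time'],s['tool_pos'],s['tool_rot'],s['finger_gap'])
E
```

```text
top [0.4456 0.0256 1.5723] 568.0011897121044Traceback (most recent call last):
  File "<stdin>", line 7, in <module>
  File "h.py", line 12, in w2pix
    return cv2.projectPoints(c.reshape(1,1,3),np.zeros(3),np.zeros(3),K,np.array(p['D'],float))[0][0,0]
                             ~~~~~~~~~^^^^^^^
ValueError: cannot reshape array of size 1 into shape (1,1,3)
```

View pics/top0.png

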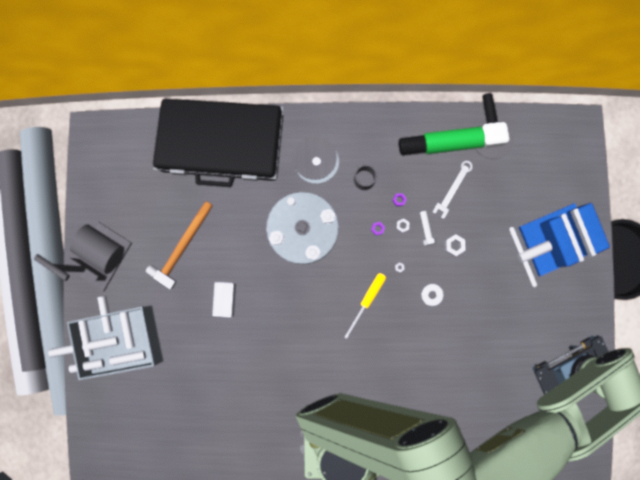

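The top view shows the flange at (302,228), with a bare-looking stud at about (291,201). The steel nuts are at (403,225) for the middle size, (456,244) for the big one and (400,267) for the small one. The purple ones are at (400,200) and (378,228). The camera rotation appears to be roll/pitch/yaw, so I'll fix the helper.

```bash
cat > h.py <<'E'
import numpy as np, cv2
from scipy.spatial.transform import Rotation as Ro
from plant import robot
def R(p):
    r=np.array(p['rotation'],float)
    return r if r.shape==(3,3) else Ro.from_euler('xyz',r).as_matrix() if r.size==3 else Ro.from_quat(r).as_matrix()
def K(p): return np.array([[p['fx'],0,p['cx']],[0,p['fy'],p['cy']],[0,0,1]])
def w(p,c): return R(p)@np.array(c)+np.array(p['eye'])
def pix2w(p,uv,z):
    n=cv2.undistortPoints(np.array([[uv]],float),K(p),np.array(p['D'],float))[0,0]
    d=R(p)@[n[0],n[1],1]; e=np.array(p['eye'])
    return e+d*(z-e[2])/d[2]
def w2pix(p,x):
    c=R(p).T@(np.array(x)-np.array(p['eye']))
    return cv2.projectPoints(c.reshape(1,1,3),np.zeros(3),np.zeros(3),K(p),np.array(p['D'],float))[0][0,0]
E
python3 - <<'E'
from h import *
np.set_printoptions(precision=4,suppress=True)
P={}
for n in("top","scene"):
    p=P[n]=robot.read_camera(n); cv2.imwrite(f'pics/{n}1.png',p['frame']); print(n,p['eye'],p['rotation'],p['fx'])
    for l in['flange','bare_stud_tip','stud1_tip','match_nut_top','big_nut_top','small_nut_top']:
        for r in robot.find_in(p,l)[:5]:
            x=w(p,r['centre']); print(l,round(r['score'],2),x,w2pix(p,x))
f=P['top']['frame']
a=cv2.resize(f[185:270,260:345],(400,400),interpolation=cv2.INTER_CUBIC)
b=cv2.resize(f[190:275,375:460],(400,400),interpolation=cv2.INTER_CUBIC)
cv2.imwrite('pics/crop1.png',np.hstack([a,b]))
s=robot.state(); print(s['time'],s['tool_pos'],s['tool_rot'],s['finger_gap'])
E
```

```text
top [0.4456 0.0256 1.5723] [-3.0605  0.0087 -1.5827] 568.0011897121044
flange 0.97 [0.5849 0.1019 0.0824] [300.3315 227.8806]
bare_stud_tip 0.53 [ 0.4054 -0.0824  0.0233] [369.8048 294.7372]
bare_stud_tip 0.35 [0.5575 0.1598 0.1046] [277.6957 237.8713]
match_nut_top 0.53 [ 0.5939 -0.1753  0.0206] [402.2654 225.4249]
big_nut_top 0.67 [ 0.5387 -0.3158  0.0278] [453.7602 244.6002]
scene [ 1.0735 -0.1059  0.9105] [-2.5617 -0.0089  1.3137] 475.5419811767512
flange 0.92 [0.6068 0.0909 0.0812] [351.5535 251.2193]
flange 0.48 [ 0.7255 -0.075   0.0492] [285.391  329.8262]
bare_stud_tip 0.52 [0.6568 0.1235 0.1065] [375.8412 262.2291]
match_nut_top 0.71 [ 0.5927 -0.1099  0.0162] [256.4063 281.9276]
match_nut_top 0.6 [ 0.5984 -0.1751  0.0185] [225.8551 290.7904]
match_nut_top 0.59 [ 0.6666 -0.1682  0.019 ] [234.3523 319.5961]
big_nut_top 0.9 [ 0.5412 -0.3125  0.029 ] [155.381  279.3006]
big_nut_top 0.72 [0.658  0.1233 0.1121] [376.2655 261.3082]
small_nut_top 0.53 [ 0.4794 -0.1693  0.0114] [220.9355 244.8705]
0.8 [ 0.237  -0.5239  0.239 ] [ 3.1414 -0.      0.4248] 0.9999798972090935
```

View pics/scene1.png

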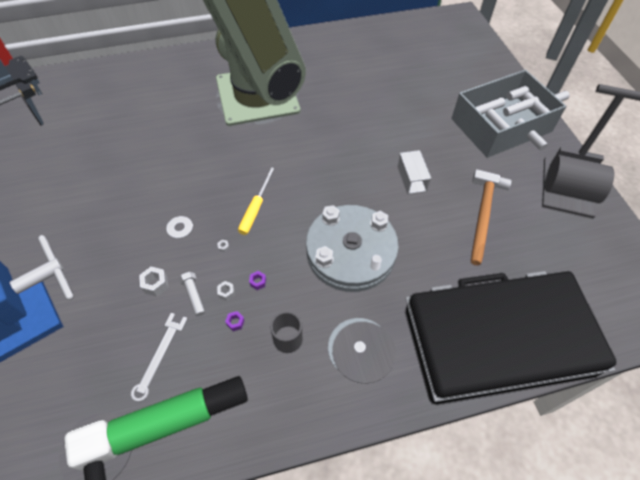

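View pics/crop1.png

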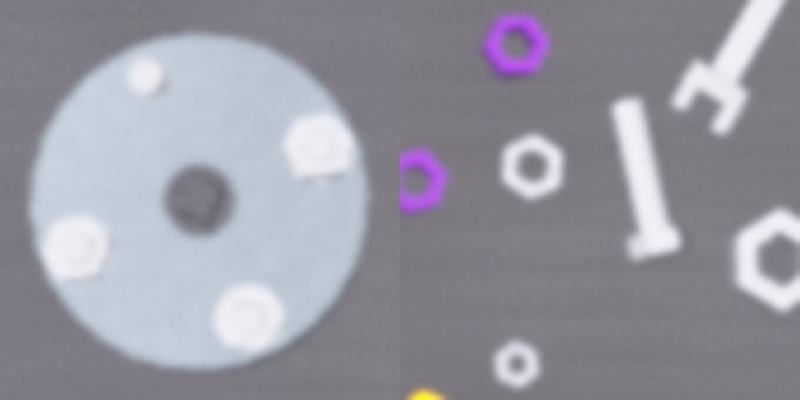

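The crop shows the bare stud top at top-camera pixel (291,201) and the middle steel nut's hole at (403,225). The scene view agrees, with the bare stud at about (377,260) and the nut at (226,290). Next I'll measure both from both cameras.

```bash
cat >> h.py <<'E'
def moves(goal):
    s=robot.state(); d=np.array(goal)-np.array(s['tool_pos'])
    rr=Ro.from_euler('xyz',s['tool_rot']).as_matrix()
    return 1000*rr.T@d
E
python3 - <<'E'
from h import *
np.set_printoptions(precision=4,suppress=True)
P={n:robot.read_camera(n) for n in("top","scene")}
def blob(n,u,v,r,lo):
    g=P[n]['frame'][v-r:v+r+1,u-r:u+r+1].min(axis=2).astype(float)
    m=np.clip(g-lo,0,None); y,x=np.mgrid[-r:r+1,-r:r+1]
    return u+(m*x).sum()/m.sum(), v+(m*y).sum()/m.sum()
for n,c in dict(top=(403,225,9,150),scene=(226,290,11,150)).items():
    b=blob(n,*c); print('nut',n,b,pix2w(P[n],b,.018))
b=blob('top',291,201,6,200); print('bare top',b,pix2w(P['top'],b,.113))
f=P['scene']['frame'][245:280,360:395]
cv2.imwrite('pics/s2.png',cv2.resize(f,(560,560),interpolation=cv2.INTER_CUBIC))
print('bare scene',pix2w(P['scene'],(377,259.5),.113))
for uv in[(327.5,215.8),(276.3,237.4),(312.7,252.2)]: print('studs top',pix2w(P['top'],uv,.11))
E
```

```text
nut top (np.float64(402.71920428462124), np.float64(224.96664116296864)) [ 0.5954 -0.177   0.018 ]
nut scene (np.float64(224.73187995469988), np.float64(288.5617214043035)) [ 0.5925 -0.1766  0.018 ]
bare top (np.float64(290.1257142857143), np.float64(200.59642857142856)) [0.6535 0.1263 0.113 ]
bare scene [0.655  0.1257 0.113 ]
studs top [0.6128 0.0298 0.11  ]
studs top [0.5584 0.1629 0.11  ]
studs top [0.5189 0.0691 0.11  ]
```

View pics/s2.png

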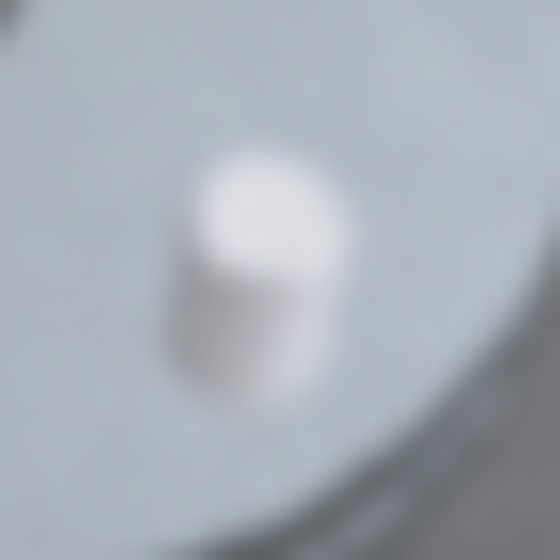

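Request:
{"name": "apply_moves", "arguments": {"series": [{"grip": 0,"dp": [0,0,-40],"twist": [0,0,0]},{"grip": 0,"dp": [0,0,-40],"twist": [0,0,0]},{"grip": 0,"dp": [0,0,0],"twist": [0,0,0]},{"grip": 0,"dp": [0,0,0],"twist": [0,0,0]}]}}

```text
time: 1.4
tool_pos: [0.2368, -0.5235, 0.3182]
tool_rot: [-3.14, 0.0, 0.425]
ft_force: [-0.3, -0.5, -0.8]
finger_gap: 0.593
gripper_force: 0.0
```

The crop shows the stud top's centre at about scene pixel (376.5,258). Combined with the square through the other studs, that puts the bare tip at (0.6525, 0.1255) and the nut at (0.5945, -0.1762). I'll travel high to the stud first.

Request:
{"name": "apply_moves", "arguments": {"series": [{"grip": 0,"dp": [40,-26,0],"twist": [0,0,0]},{"grip": 0,"dp": [40,-26,0],"twist": [0,0,0]},{"grip": 0,"dp": [40,-26,0],"twist": [0,0,0]},{"grip": 0,"dp": [40,-26,0],"twist": [0,0,0]},{"grip": 0,"dp": [40,-26,0],"twist": [0,0,0]},{"grip": 0,"dp": [40,-26,0],"twist": [0,0,0]},{"grip": 0,"dp": [40,-26,0],"twist": [0,0,0]},{"grip": 0,"dp": [40,-26,0],"twist": [0,0,0]}]}}

```text
time: 2.4
tool_pos: [0.4428, -0.2008, 0.3173]
tool_rot: [-3.139, 0.002, 0.425]
ft_force: [0.5, -0.6, -0.5]
finger_gap: 0.009
gripper_force: 0.0
```

Request:
{"name": "apply_moves", "arguments": {"series": [{"grip": 0,"dp": [40,-26,0],"twist": [0,0,0]},{"grip": 0,"dp": [40,-26,0],"twist": [0,0,0]},{"grip": 0,"dp": [40,-26,0],"twist": [0,0,0]},{"grip": 0,"dp": [40,-26,0],"twist": [0,0,0]},{"grip": 0,"dp": [40,-26,0],"twist": [0,0,0]},{"grip": 0,"dp": [40,-26,0],"twist": [0,0,0]},{"grip": 0,"dp": [40,-26,0],"twist": [0,0,0]},{"grip": 0,"dp": [0,0,0],"twist": [0,0,0]}]}}

```text
time: 3.4
tool_pos: [0.6234, 0.0813, 0.3158]
tool_rot: [-3.14, 0.004, 0.428]
ft_force: [0.0, -0.2, -0.8]
finger_gap: 0.002
gripper_force: 0.0
```

```bash
python3 -c "
from h import *
s=robot.state();print(s['time'],s['tool_pos'],s['tool_rot'],s['finger_gap'],moves([.6525,.1255,.158]))"
```

```text
3.4 [0.62341383 0.08129633 0.31584701] [-3.13974672  0.00395744  0.4284635 ] 0.00244378145224358 [ 45.446711   -27.83225115 157.7200422 ]
```

Request:
{"name": "apply_moves", "arguments": {"series": [{"grip": 0,"dp": [45,-28,0],"twist": [0,0,0]},{"grip": 0,"dp": [0,0,0],"twist": [0,0,0]},{"grip": 0,"dp": [0,0,0],"twist": [0,0,0]},{"grip": 0,"dp": [0,0,40],"twist": [0,0,0]},{"grip": 0,"dp": [0,0,40],"twist": [0,0,0]},{"grip": 0,"dp": [0,0,20],"twist": [0,0,0]},{"grip": 0,"dp": [0,0,0],"twist": [0,0,0]},{"grip": 0,"dp": [0,0,0],"twist": [0,0,0]}]}}

```text
time: 4.4
tool_pos: [0.6527, 0.122, 0.2204]
tool_rot: [3.141, -0.002, 0.424]
ft_force: [-0.4, 0.5, 0.6]
finger_gap: 0.003
gripper_force: 0.0
```

```bash
python3 -c "
from h import *
s=robot.state();print(s['time'],s['tool_pos'],s['tool_rot'],moves([.6525,.1255,.158]))
for n in('top','scene'):
    p=robot.read_camera(n);u,v=w2pix(p,[.6525,.1255,.113]).astype(int);print(n,u,v)
    cv2.imwrite(f'pics/{n}3.png',cv2.resize(p['frame'][v-50:v+50,u-50:u+50],(500,500),interpolation=cv2.INTER_CUBIC))"
```

```text
4.4 [0.6526975  0.12200885 0.22044046] [ 3.14078895e+00 -1.99064655e-03  4.23909152e-01] [ 1.1316801  -3.31356217 62.44019429]
top 290 200
scene 376 258
```

View pics/scene3.png

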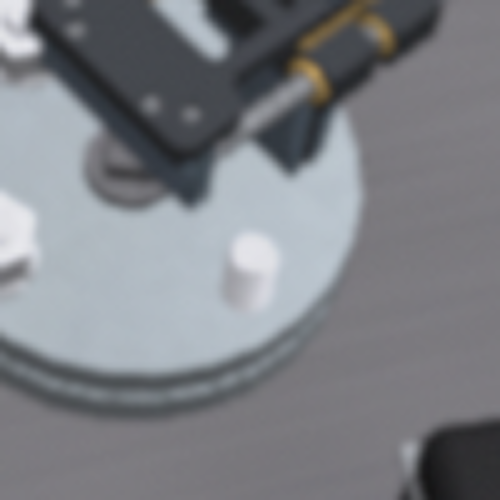

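The crop shows the stud top at about (252,248), where I predicted it. The gripper is above and behind it in the view. I'll descend most of the way, settle and check the fingertips.

Request:
{"name": "apply_moves", "arguments": {"series": [{"grip": 0,"dp": [1,-3,30],"twist": [0,0,0]},{"grip": 0,"dp": [0,0,12],"twist": [0,0,0]},{"grip": 0,"dp": [0,0,0],"twist": [0,0,0]},{"grip": 0,"dp": [0,0,0],"twist": [0,0,0]},{"grip": 0,"dp": [0,0,0],"twist": [0,0,0]}]}}

```text
time: 5.12
tool_pos: [0.6526, 0.126, 0.1781]
tool_rot: [3.141, -0.002, 0.425]
ft_force: [-0.2, 1.3, 0.4]
finger_gap: 0.005
gripper_force: 0.0
```

```bash
python3 -c "
from h import *
s=robot.state();print(s['time'],s['tool_pos'],s['tool_rot'],s['finger_gap'],moves([.6525,.1255,.158]))
p=robot.read_camera('scene');u,v=376,258
rr=Ro.from_euler('xyz',s['tool_rot']).as_matrix();t=np.array(s['tool_pos'])
print([(w2pix(p,t+rr@np.array(o))-[u-50,v-50])*5 for o in([0,0,.025],[.016,0,.025],[-.016,0,.025])])
cv2.imwrite('pics/scene4.png',cv2.resize(p['frame'][v-50:v+50,u-50:u+50],(500,500),interpolation=cv2.INTER_CUBIC))"
```

```text
5.125 [0.65264024 0.12596694 0.17807265] [ 3.14097632e+00 -1.97017504e-03  4.24774809e-01] 0.005285864314808754 [-0.35975745  0.35527856 20.0722022 ]
[array([265.32367332, 198.41779968]), array([294.69737923, 226.99654259]), array([236.38482111, 170.26473533])]
```

View pics/scene4.png

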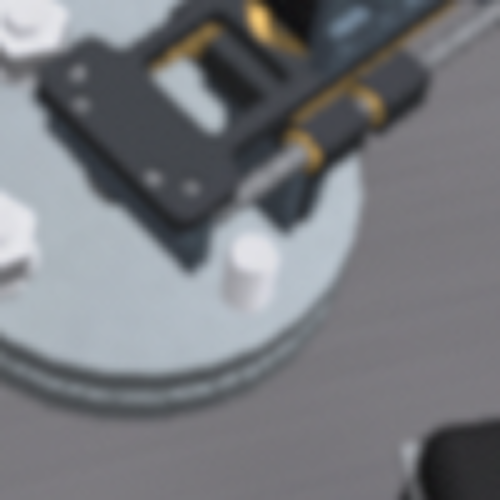

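```bash
python3 -c "
from h import *
s=robot.state()
p=robot.read_camera('scene');u,v=376,258
rr=Ro.from_euler('xyz',s['tool_rot']).as_matrix();t=np.array(s['tool_pos'])
for o in([.038,.089,-.054],[-.038,.089,-.054],[.038,-.089,-.054],[.016,.059,.025],[.016,.0456,.025],[.016,-.059,.025],[.016,.0135,.025],[.016,-.0135,.025]): print(o,((w2pix(p,t+rr@np.array(o))-[u-50,v-50])*5).round())
cv2.imwrite('pics/scene5.png',cv2.resize(p['frame'][170:300,290:465],(800,594),interpolation=cv2.INTER_CUBIC))"
```

```text
[0.038, 0.089, -0.054] [172. 294.]
[-0.038, 0.089, -0.054] [ 23. 142.]
[0.038, -0.089, -0.054] [548.  18.]
[0.016, 0.059, 0.025] [176. 314.]
[0.016, 0.0456, 0.025] [203. 294.]
[0.016, -0.059, 0.025] [407. 144.]
[0.016, 0.0135, 0.025] [268. 247.]
[0.016, -0.0135, 0.025] [321. 208.]
```

View pics/scene5.png

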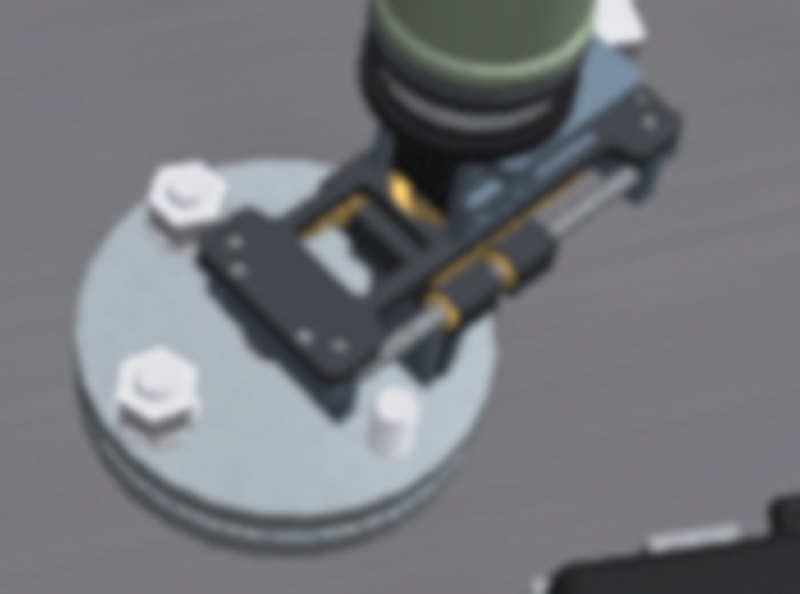

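The left plate is the end of the gripper body. The closed fingers are the narrow part just behind the stud, and body and neighbouring studs are well apart. I'll descend the last 20 mm and hold.

Request:
{"name": "apply_moves", "arguments": {"series": [{"grip": 0,"dp": [0,0,10],"twist": [0,0,0]},{"grip": 0,"dp": [0,0,10],"twist": [0,0,0]},{"grip": 0,"dp": [0,0,0],"twist": [0,0,0]},{"grip": 0,"dp": [0,0,0],"twist": [0,0,0]},{"grip": 0,"dp": [0,0,0],"twist": [0,0,0]},{"grip": 0,"dp": [0,0,0],"twist": [0,0,0]},{"grip": 0,"dp": [0,0,0],"twist": [0,0,0]},{"grip": 0,"dp": [0,0,0],"twist": [0,0,0]}]}}

```text
time: 6.22
tool_pos: [0.6521, 0.1259, 0.157]
tool_rot: [3.141, -0.0, 0.425]
ft_force: [-0.5, 0.3, -0.2]
finger_gap: 0.004
gripper_force: 0.0
```

Request:
{"name": "apply_moves", "arguments": {"series": [{"grip": 0,"dp": [0,0,0],"twist": [0,0,0]},{"grip": 0,"dp": [0,0,0],"twist": [0,0,0]},{"grip": 0,"dp": [0,0,0],"twist": [0,0,0]},{"grip": 0,"dp": [0,0,0],"twist": [0,0,0]},{"grip": 0,"dp": [0,0,0],"twist": [0,0,0]},{"grip": 0,"dp": [0,0,0],"twist": [0,0,0]},{"grip": 0,"dp": [0,0,0],"twist": [0,0,0]},{"grip": 0,"dp": [0,0,0],"twist": [0,0,0]}]}}

```text
time: 7.22
tool_pos: [0.6521, 0.1259, 0.1569]
tool_rot: [3.142, 0.0, 0.425]
ft_force: [0.4, -0.1, 0.5]
finger_gap: 0.006
gripper_force: 0.0
```

Request:
{"name": "apply_moves", "arguments": {"series": [{"grip": 0,"dp": [0,0,0],"twist": [0,0,0]},{"grip": 0,"dp": [0,0,0],"twist": [0,0,0]},{"grip": 0,"dp": [0,0,0],"twist": [0,0,0]},{"grip": 0,"dp": [0,0,0],"twist": [0,0,0]},{"grip": 0,"dp": [0,0,0],"twist": [0,0,0]},{"grip": 0,"dp": [0,0,0],"twist": [0,0,0]},{"grip": 0,"dp": [0,0,0],"twist": [0,0,0]},{"grip": 0,"dp": [0,0,0],"twist": [0,0,0]}]}}

```text
time: 8.22
tool_pos: [0.6521, 0.1259, 0.1569]
tool_rot: [3.141, -0.0, 0.425]
ft_force: [-1.0, 0.8, 0.1]
finger_gap: 0.003
gripper_force: 0.0
```

Request:
{"name": "apply_moves", "arguments": {"series": [{"grip": 0,"dp": [0,0,-40],"twist": [0,0,0]},{"grip": 0,"dp": [0,0,-40],"twist": [0,0,0]},{"grip": 0,"dp": [0,0,-40],"twist": [0,0,0]},{"grip": 0,"dp": [0,0,-30],"twist": [0,0,0]},{"grip": 0,"dp": [0,0,0],"twist": [0,0,0]},{"grip": 0,"dp": [0,0,0],"twist": [0,0,0]}]}}

```text
time: 8.98
tool_pos: [0.6515, 0.1258, 0.3055]
tool_rot: [-3.141, 0.002, 0.425]
ft_force: [0.7, 0.1, 0.4]
finger_gap: 0.008
gripper_force: 0.0
```

```bash
python3 -c "
from h import *
s=robot.state();print(s['time'],s['tool_pos'],s['tool_rot'],moves([.5945,-.1762,.065]))"
```

```text
8.975 [0.65152763 0.12581638 0.30552176] [-3.14113263e+00  2.20430977e-03  4.24819825e-01] [-175.90605645  251.77753319  240.79429898]
```

Request:
{"name": "apply_moves", "arguments": {"series": [{"grip": 0,"dp": [-25,36,0],"twist": [0,0,0]},{"grip": 0,"dp": [-25,36,0],"twist": [0,0,0]},{"grip": 0,"dp": [-25,36,0],"twist": [0,0,0]},{"grip": 0,"dp": [-25,36,0],"twist": [0,0,0]},{"grip": 0,"dp": [-25,36,0],"twist": [0,0,0]},{"grip": 0,"dp": [-25,36,0],"twist": [0,0,0]},{"grip": 0,"dp": [-25,36,0],"twist": [0,0,0]},{"grip": 0,"dp": [0,0,0],"twist": [0,0,0]}]}}

```text
time: 9.98
tool_pos: [0.5951, -0.1784, 0.3047]
tool_rot: [-3.14, 0.003, 0.421]
ft_force: [0.2, 0.1, -0.7]
finger_gap: 0.005
gripper_force: 0.0
```

Request:
{"name": "apply_moves", "arguments": {"series": [{"grip": 0,"dp": [0,0,0],"twist": [0,0,0]},{"grip": 0,"dp": [0,0,0],"twist": [0,0,0]},{"grip": 0,"dp": [0,0,40],"twist": [0,0,0]},{"grip": 0,"dp": [0,0,40],"twist": [0,0,0]},{"grip": 0,"dp": [0,0,40],"twist": [0,0,0]},{"grip": 0,"dp": [0,0,0],"twist": [0,0,0]},{"grip": 0,"dp": [0,0,0],"twist": [0,0,0]}]}}

```text
time: 10.85
tool_pos: [0.5976, -0.1755, 0.1886]
tool_rot: [3.14, -0.002, 0.426]
ft_force: [0.9, 0.3, 0.6]
finger_gap: 0.005
gripper_force: 0.0
```

```bash
python3 -c "
from h import *
s=robot.state();print(s['time'],s['tool_pos'],s['tool_rot'],moves([.5945,-.1762,.065]))"
```

```text
10.85 [ 0.59758194 -0.17545669  0.18856402] [ 3.13980934e+00 -1.96748316e-03  4.25752383e-01] [ -3.35690696  -0.81625227 123.5563947 ]
```

Request:
{"name": "apply_moves", "arguments": {"series": [{"grip": 0,"dp": [-3,-1,0],"twist": [0,0,0]},{"grip": 0,"dp": [0,0,30],"twist": [0,0,0]},{"grip": 0,"dp": [0,0,30],"twist": [0,0,0]},{"grip": 0,"dp": [0,0,30],"twist": [0,0,0]},{"grip": 0,"dp": [0,0,14],"twist": [0,0,0]},{"grip": 0,"dp": [0,0,0],"twist": [0,0,0]},{"grip": 0,"dp": [0,0,0],"twist": [0,0,0]},{"grip": 0,"dp": [0,0,0],"twist": [0,0,0]}]}}

```text
time: 11.85
tool_pos: [0.5941, -0.1764, 0.0843]
tool_rot: [3.14, -0.002, 0.425]
ft_force: [-0.1, -0.3, -0.4]
finger_gap: 0.004
gripper_force: 0.0
```

```bash
python3 -c "
from h import *
s=robot.state();print(s['time'],s['tool_pos'],s['tool_rot'],moves([.5945,-.1762,.065]))
p=robot.read_camera('scene')
cv2.imwrite('pics/scene6.png',cv2.resize(p['frame'][220:350,140:315],(800,594),interpolation=cv2.INTER_CUBIC))"
```

```text
11.85 [ 0.59413657 -0.17638002  0.08433726] [ 3.13976152e+00 -1.91157381e-03  4.24848151e-01] [ 0.36836031 -0.04963139 19.33794189]
```

View pics/scene6.png

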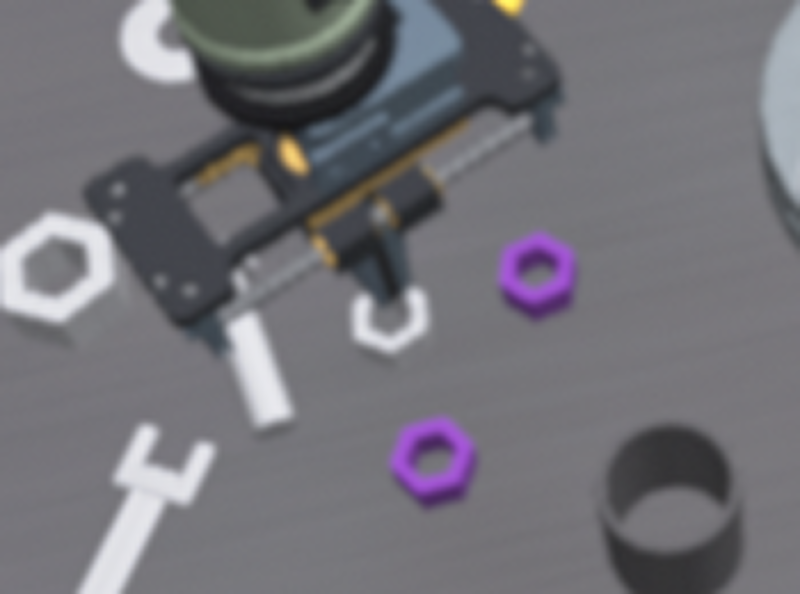

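The closed fingertips are centred over the middle steel nut, around (390,310) in the crop, and everything else is clear. I'll make the final descent and hold.

Request:
{"name": "apply_moves", "arguments": {"series": [{"grip": 0,"dp": [0,0,10],"twist": [0,0,0]},{"grip": 0,"dp": [0,0,9],"twist": [0,0,0]},{"grip": 0,"dp": [0,0,0],"twist": [0,0,0]},{"grip": 0,"dp": [0,0,0],"twist": [0,0,0]},{"grip": 0,"dp": [0,0,0],"twist": [0,0,0]},{"grip": 0,"dp": [0,0,0],"twist": [0,0,0]},{"grip": 0,"dp": [0,0,0],"twist": [0,0,0]},{"grip": 0,"dp": [0,0,0],"twist": [0,0,0]}]}}

```text
time: 12.9
tool_pos: [0.5934, -0.1762, 0.0641]
tool_rot: [3.141, -0.0, 0.425]
ft_force: [0.6, 0.7, 0.2]
finger_gap: 0.003
gripper_force: 0.0
```

Request:
{"name": "apply_moves", "arguments": {"series": [{"grip": 0,"dp": [0,0,0],"twist": [0,0,0]},{"grip": 0,"dp": [0,0,0],"twist": [0,0,0]},{"grip": 0,"dp": [0,0,0],"twist": [0,0,0]},{"grip": 0,"dp": [0,0,0],"twist": [0,0,0]},{"grip": 0,"dp": [0,0,0],"twist": [0,0,0]},{"grip": 0,"dp": [0,0,0],"twist": [0,0,0]},{"grip": 0,"dp": [0,0,0],"twist": [0,0,0]},{"grip": 0,"dp": [0,0,0],"twist": [0,0,0]}]}}

```text
time: 13.9
tool_pos: [0.5933, -0.1761, 0.064]
tool_rot: [3.142, 0.0, 0.425]
ft_force: [0.3, -0.5, 1.4]
finger_gap: 0.005
gripper_force: 0.0
```

Request:
{"name": "apply_moves", "arguments": {"series": [{"grip": 0,"dp": [0,0,0],"twist": [0,0,0]},{"grip": 0,"dp": [0,0,0],"twist": [0,0,0]},{"grip": 0,"dp": [0,0,0],"twist": [0,0,0]},{"grip": 0,"dp": [0,0,0],"twist": [0,0,0]},{"grip": 0,"dp": [0,0,0],"twist": [0,0,0]},{"grip": 0,"dp": [0,0,0],"twist": [0,0,0]},{"grip": 0,"dp": [0,0,0],"twist": [0,0,0]},{"grip": 0,"dp": [0,0,0],"twist": [0,0,0]}]}}

```text
time: 14.9
tool_pos: [0.5933, -0.1762, 0.064]
tool_rot: [3.141, -0.0, 0.425]
ft_force: [0.6, 0.5, -0.5]
finger_gap: 0.004
gripper_force: 0.0
```

```bash
python3 -c "
from h import *
s=robot.state();print(s['time'],s['tool_pos'],s['ft_force']); print(robot.finish_job())"
```

```text
14.9 [ 0.59332641 -0.17616084  0.06397306] [ 0.5998644   0.54898555 -0.52630321]
the job is handed in; nothing more can be done
None
```

I pointed at the bare stud and then the matching loose nut, each for over two seconds with the closed fingertips about 19 mm above, and handed the job in at 14.9 s still over the nut, with no sign of contact; no verdict came back.

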